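Unlock and open the lever valve on the tank lid

ROBOT

A 6-joint arm with a two-finger parallel gripper is mounted at the origin on the work surface. World frame = base frame: x ahead of the robot, y to its left, z up, the work surface at z = 0. Lengths are in mm, angles in rad, forces in N, time in s.
With the tool pointing down it reaches from about 275 to 1000 mm from the base axis. Payload 8.4 kg.
Tool frame: the origin (TCP) lies midway between the tips of the shut fingers; the grasp point (between the pads) lies 19 mm behind it; z points along the fingers, y is the direction in which the jaws open and shut (so a half turn about z gives the same grasp; the last joint's range is limited). The gripper opens to 85 mm and grips with 20 to 120 N. Pads are 22 mm wide; open, the fingers measure 114 mm over their backs; the gripper's body (76 mm by 85 mm) begins 54 mm behind the grasp point. The pads swing forward as they close: fully open they stand 13 mm farther back than shut.
Start: joints at [-0.002, 0.353, 1.633, -0, 1.155, -0.002], TCP at [625.002, -0, 202.781] pointing down, gripper open.
Joint ranges: [-2.63, 2.63], [-0.92, 2.1], [0.06, 2.66], [-1.3, 4.44], [0, 2.69], [-3.02, 3.02]. Speed limits (rad/s): [2.22, 2.22, 2.79, 3.14, 3.14, 3.14].

INTERFACE

Orientations are given as [roll, pitch, yaw] about the fixed x, y, z axes, in that order (R = Rz(yaw) Ry(pitch) Rx(roll)).
In Python, from rig import * gives the robot as it stands.
- The arm moves only by the tool play_rows, never from a script. Its argument "moves" is a list of rows, each a list of 3 entries, a list of its own where there are three numbers: the shift along the tool's x, y, z in m, then the turn, a rotation vector about the tool's x, y, z in rad, then the opening in per cent of the stroke, from 0 (shut) to 100 (fully open). In form: [[[x, y, z], [rx, ry, rz], fingers], ...]. A call has 1 to 20 rows; each row shifts and turns the commanded pose from where the row before left it, along the tool's axes as they then stand; what a row does not reach is not made up. A row lasts 1/10 s, in which the tool goes at most 50 mm and 8.59 degrees, less where a joint would pass 70% of its speed; a pose out of reach is approached as far as the arm can. A call is refused whole if a number of a shift passes 0.05 or a number of a turn 0.15, either way. A call with a gripper value outside its range is refused whole. The fingers move at their own pace and stop on an object; "squeeze" is the grip in N (left out, the last holds). Time passes only in rows, so rows that do not move let the fingers close. It gives the time, the measured TCP pose, the force and the opening at its end, in the units of the state.
- sense(): the state, without advancing time (a new reading comes with each control period).
- grab_frame(name): name is "scene" or "side" or "wrist"; returns a dict with "pixels" (480x640x3 uint8, red, green, blue), "intrinsics" (3x3 intrinsics, pixels), "R" (3x3) and "t" (3): a world point X has camera coordinates R X + t. Camera axes: x right, y down, z forward; pixel columns grow to the right and rows downward; lengths in mm; the calibration is good to about 2 mm. A picture is of the moment at which its call begins. There is no depth.
- sign_off(): hands the job in, once; it reports no verdict.
The state is a dict: "clock": time; "qpos": joint angles; "qvel": joint speeds; "joint_efforts": joint torques, N m; "eef_pos": TCP position; "tcp_rot": TCP orientation; "contact_force": force on the tool from outside, world axes, zero at the start; "wrist_torque": the same for the moment, N m; "opening": opening from 0.0 (shut) to 1.0 (fully open).
Only numpy, scipy, OpenCV 4.12 (cv2) and the standard library are available. Lean on these libraries where they do the work, as an engineer would, in place of code of your own. Each camera call takes 0.05 s, during which the arm holds its last target. There are 200 camera calls.

TASK

Open the valve that has the long single lever. Its lever is held shut by a fork-ended lock bar: first draw that bar fully back by its knob and leave it back, then swing the lever a quarter turn to its open stop, in line with the pipe. Leave the lock of the neighbouring T-handled valve as it is.

Things in the scene. Friction and masses are not known exactly. Their poses are not given: they have to be found in the camera images.
- lever_valve: Steel valve to open, fixed on the tank lid (lid top 12 mm above the table). Origin: underside of its foot plate, below the stem; z up. Plate x -207..48, y -35..35 mm. A pipe lies along y, -72..72 mm, at most 57 mm up. Along -x: the black lever, then beyond its end the lock bar on a grey block (rails to y +-29, 84 mm up). Nothing on this valve or its T-handled twin is over 129 mm up.
- lever (a joint): Long lever's angle, rad: 0 shut (points to the valve's -x, across the pipe), 1.571 open stop (points to its -y, over the pipe); opens counter-clockwise from above about the stem. Reaches 110 mm from the stem, 18 mm wide, 12 thick, middle 85 mm above the valve's origin. Takes 0.3 N m (4 N at 75 mm), stays where left. Push it sideways or pinch it. Held shut while the fork is over its end.
- lock_bar (a joint): Travel of the lever valve's lock bar, m: 0 locked (two prongs straddle the lever's last 18 mm), 0.035 fully back, at its stop. Slides along the valve's -x, away from the stem; about 3 N friction, no spring, stays where left. Bar 44 mm wide, 18 thick, its top 94 mm above the valve's origin. Starts 0 to 6 mm back.
- lock_knob (a point): Knob of that lock bar: upright round post, 20 mm in diameter, 35 mm tall, 94 to 129 mm above the valve's origin. The point is on its axis at mid height, 140 mm from the stem when locked; it moves with the bar.
- tee_lock_knob (a point): The same kind of knob on the neighbouring valve's lock bar, at the same heights, 80 mm from that valve's stem. That valve's handle is a T: 100 mm long, sticking out equally on both sides of its stem. This knob is not to be moved.

How it is judged (in metres and radians):
On the way, in this order (a step that is already met when the one before it is completed fails the run):
1. the lock bar is drawn back by at least 27 of its 35 mm while the lever is still shut (within 0.2 rad) (value of joint lock_bar above 0.027 m and value of joint lever below 0.2 rad), for 0.2 s.
2. the lever is swung to within 0.17 rad (10 degrees) of its open stop (value of joint lever above 1.4 rad), for 0.2 s.
At the end, for the whole second after the job is handed in: The long lever is at rest within 10 degrees of its open stop (joint above 1.40 rad) and the lock bar is still drawn back by at least 24 mm (value of joint lever above 1.4 rad and velocity of joint lever below 0.05 rad/s and value of joint lock_bar above 0.024 m); the robot touches nothing.
It fails at once if the knob of the T-handled valve's lock is moved by more than 12 mm (distance of tee_lock_knob from where it was at the start of the episode above 0.012 m).
It also fails if it takes over 45 s, if anything falls off the work surface, if the arm or the gripper's body presses on something with over 40 N, if the wrist force passes 120 N, or if a joint passes its speed limit or range.

## Working session

There is one attempt and no reset: what is moved stays moved. The work goes in short steps, Python scripts to look and compute and a tool call to move; the robot and the scene stay as the last step left them, time stands still between calls to the robot, and variables do not carry over. Pictures are saved under pics/ and viewed, about 8 in all and at most 12, crops included, and the job is handed in when it is done.

Besides the shell and the picture viewer there is one more tool, called after "Request:" as name(argument=value, ...), one argument or row to a line, values as JSON. play_rows: Moves the arm, as the interface text tells. Its arguments: {"type":"object","properties":{"moves":{"type":"array"},"squeeze":{"type":"number"}},"required":["moves"]}

```bash
mkdir -p pics; python3 - <<'E'
from rig import *
import cv2,numpy as np,pickle
s=sense();print({k:np.round(s[k],3).tolist() for k in s})
d={}
for n in("scene","side"):
    f=grab_frame(n);d[n]=f;cv2.imwrite(f"pics/{n}0.png",f["pixels"][:,:,::-1]);print(n,f["intrinsics"],f["R"],f["t"])
pickle.dump(d,open("f0.pkl","wb"))
E
```

```text
{'clock': 0.0, 'qpos': [-0.002, 0.354, 1.634, -0.0, 1.155, -0.002], 'qvel': [-0.0, 0.001, 0.0, 0.0, -0.0, 0.0], 'joint_efforts': [-0.002, -60.524, -34.206, -0.0, 0.009, 0.0], 'eef_pos': [624.481, -0.012, 202.056], 'tcp_rot': [-3.14, 0.0, 1.571], 'contact_force': [-0.155, -0.112, -0.3], 'wrist_torque': [0.009, -0.018, -0.053], 'opening': 1.001}
scene [[610.1416598    0.         323.74961417]
 [  0.         610.1416598  246.62316989]
 [  0.           0.           1.        ]] [[-0.19150859  0.98120302  0.02377163]
 [ 0.59609151  0.13551675 -0.79139757]
 [-0.77974315 -0.13738937 -0.61083941]] [ 105.48219162 -251.14203785 1452.65578425]
side [[556.71533113   0.         327.84299497]
 [  0.         556.71533113 244.95162436]
 [  0.           0.           1.        ]] [[ 0.99887654 -0.04724408  0.00369423]
 [-0.03343813 -0.75792154 -0.65148817]
 [ 0.0335789   0.65063272 -0.7586498 ]] [-517.54354512   76.31250018  991.99811458]
```

View pics/scene0.png

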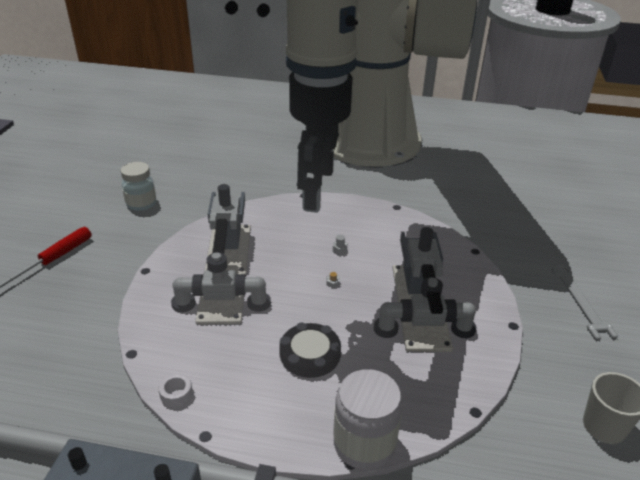

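View pics/side0.png

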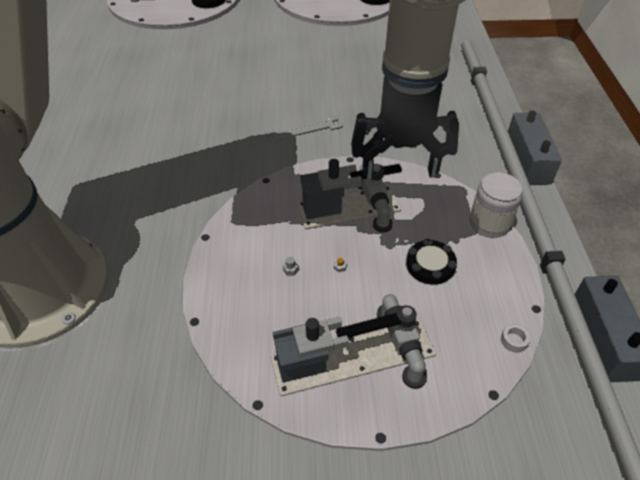

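The lever valve is at scene (220,260) and side (400,320), with its knob at scene (224,190) and side (312,328). The T valve is at scene (430,290) and side (370,175). I'll enlarge both views of the lever valve.

```bash
python3 - <<'E'
import cv2,numpy as np,pickle
d=pickle.load(open("f0.pkl","rb"))
a=d["scene"]["pixels"][170:330,160:280,::-1];b=d["side"]["pixels"][290:400,260:450,::-1]
a=cv2.resize(a,None,fx=3.5,fy=3.5,interpolation=cv2.INTER_CUBIC);b=cv2.resize(b,None,fx=2,fy=2,interpolation=cv2.INTER_CUBIC)
o=np.zeros((560,800,3),np.uint8);o[:560,:420]=a;o[:220,420:800]=b
o=cv2.convertScaleAbs(o,alpha=1.5,beta=20)
cv2.imwrite("pics/crop1.png",o)
E
```

```text
(no output)
```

View pics/crop1.png

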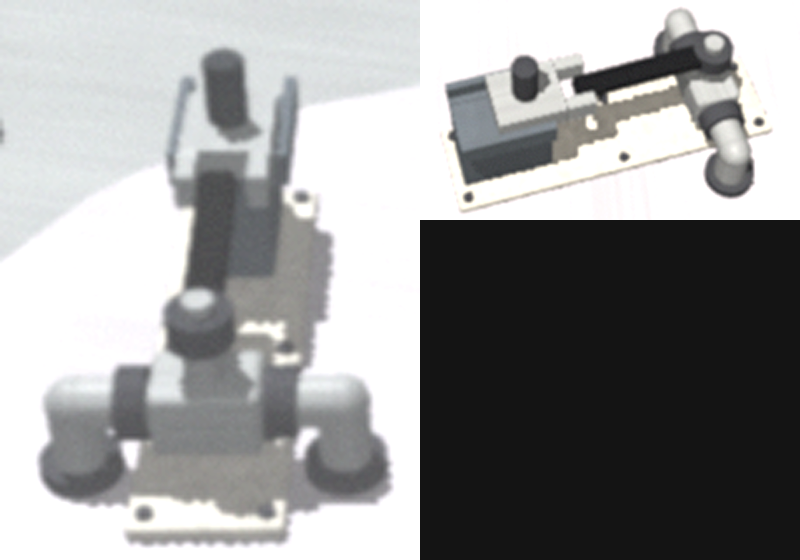

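Knob top is at scene (224,186.3) and side (312.5,322.5). The silver stem cap is at scene (216.6,255.4) and side (407,311.5). The lever runs between them and the fork is over its end.

```bash
cat > h.py <<'E'
import numpy as np,pickle
def ray(f,p):
    c=-f["R"].T@f["t"];v=f["R"].T@np.linalg.solve(f["intrinsics"],[*p,1]);return c,v/np.linalg.norm(v)
def tri(f,p,g,q):
    c,v=ray(f,p);e,w=ray(g,q);s=np.linalg.lstsq(np.c_[v,-w],e-c,rcond=None)[0]
    A,B=c+s[0]*v,e+s[1]*w;return (A+B)/2,np.linalg.norm(A-B)
def onz(f,p,z):
    c,v=ray(f,p);return c+v*(z-c[2])/v[2]
E
python3 - <<'E'
from h import *
d=pickle.load(open("f0.pkl","rb"));S,D=d["scene"],d["side"]
np.set_printoptions(precision=1,suppress=True)
for n,p,q in(("top",(224,186.3),(312.5,322.5)),("bot",(225.1,202.9),(312.3,337)),("cap",(216.6,255.4),(407,311.5))):
    print(n,*tri(S,p,D,q))
for z in(141,):print(onz(S,(224,186.3),z),onz(D,(312.5,322.5),z))
# plate corners (foot plate top ~ 12+5)
for cx,cy in((462,208),(772,128),(757,72)): print("side corner",onz(D,(260+(cx-420)/2,290+cy/2),17))
for cx,cy in((130,530),(285,535)): print("scene corner",onz(S,(160+cx/3.5,170+cy/3.5),14))
E
```

```text
top [ 486.6 -185.5  142.9] 2.4149445636126226
bot [ 485.3 -187.3  108.4] 3.7134057250066084
cap [ 627.7 -152.7  111.8] 2.3833600426455734
[ 482.3 -186.1  141. ] [ 487.3 -185.5  141. ]
side corner [ 436.1 -231.1   17. ]
side corner [ 682.7 -173.8   17. ]
side corner [ 679.4 -121.2   17. ]
scene corner [ 673.8 -175.7   14. ]
scene corner [ 662.1 -108.2   14. ]
```

The heights and reach agree: knob top z is 143 (expected 141), and stem to knob is about 145 mm, so the bar is about 5 mm back. The valve's yaw is about 13°, and the plate edge gives the same angle. Next I go over the knob.

Request:
play_rows(
  moves=[
    [[-0.031,-0.0232,0],[0,0,0],100],
    [[-0.031,-0.0232,0],[0,0,0],100],
    [[-0.031,-0.0232,0],[0,0,0],100],
    [[-0.031,-0.0232,0],[0,0,0],100],
    [[-0.031,-0.0232,0],[0,0,0],100],
    [[-0.031,-0.0232,0],[0,0,0],100],
    [[0,0,0],[0,0,-0.114],100],
    [[0,0,0],[0,0,-0.113],100],
    [[0,0,0],[0,0,0],100],
    [[0,0,0],[0,0,0],100],
    [[0,0,0],[0,0,0],100],
  ],
  squeeze=40,
)

```text
clock: 1.2
eef_pos: [485.8, -185.7, 202.6]
tcp_rot: [-3.141, -0.0, 1.796]
contact_force: [0.5, -0.1, -0.4]
opening: 0.997
```

```bash
python3 - <<'E'
from rig import *
import cv2,numpy as np,pickle
s=sense();print(s["eef_pos"],s["tcp_rot"],s["clock"])
f=grab_frame("wrist");pickle.dump(f,open("w1.pkl","wb"));cv2.imwrite("pics/w1.png",cv2.convertScaleAbs(f["pixels"][:,:,::-1],alpha=1.3,beta=15))
print(f["R"],f["t"])
for p in([485.5,-186,141],[628,-153,105]):
    c=f["intrinsics"]@(f["R"]@np.array(p)+f["t"]);print(c[:2]/c[2])
E
```

```text
[ 485.84059964 -185.74276028  202.617653  ] [-3.14133083e+00 -1.98887609e-04  1.79575223e+00] 1.2
[[ 9.74967959e-01  2.22345231e-01 -2.76300909e-04]
 [ 2.12433146e-01 -9.31135833e-01  2.96408871e-01]
 [ 6.56478252e-02 -2.89047847e-01 -9.55061100e-01]] [-433.08094733 -314.00096317  294.34597353]
[322.89267083 243.55031804]
[501.05884373 229.31424481]
```

View pics/w1.png

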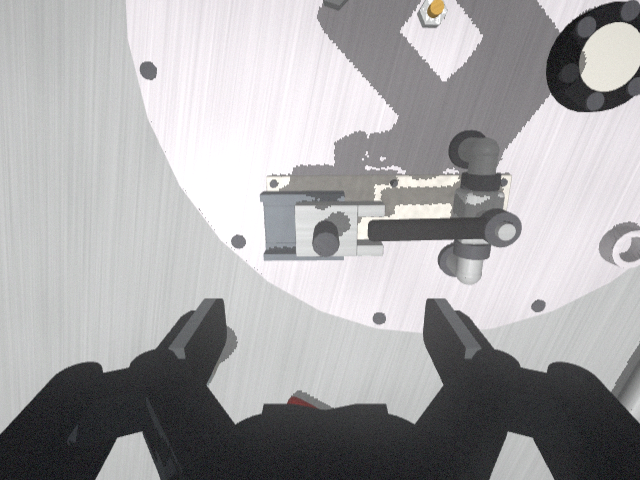

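In the wrist view the knob top is at (326,243) against a predicted (323,243.5), and the plate edges run level, so position and yaw are confirmed. I descend and grip.

Request:
play_rows(
  moves=[
    [[0,0.001,0.03],[0,0,0],100],
    [[0,0,0.03],[0,0,0],100],
    [[0,0,0.03],[0,0,0],100],
    [[0,0,0],[0,0,0],60],
    [[0,0,0],[0,0,0],30],
    [[0,0,0],[0,0,0],10],
    [[0,0,0],[0,0,0],10],
    [[0,0,0],[0,0,0],10],
    [[0,0,0],[0,0,0],10],
    [[0,0,0],[0,0,0],10],
    [[0,0,0],[0,0,0],10],
    [[0,0,0],[0,0,0],10],
    [[0,0,0],[0,0,0],10],
  ],
  squeeze=40,
)

```text
clock: 2.55
eef_pos: [486.8, -185.8, 112.8]
tcp_rot: [-3.142, 0.0, 1.798]
contact_force: [0.3, -0.4, 0.2]
opening: 0.098
```

The opening reached 0.10 (8 mm), but the 20 mm knob should have stopped the fingers at about 0.24. I'll look.

```bash
python3 - <<'E'
from rig import *
import cv2,numpy as np,pickle
o=np.zeros((480,800,3),np.uint8)
d={}
for n in("side","wrist","scene"):
    f=grab_frame(n);d[n]=f
pickle.dump(d,open("f2.pkl","wb"))
a=cv2.resize(d["side"]["pixels"][250:400,240:440,::-1],(400,300),interpolation=2)
b=cv2.resize(d["wrist"]["pixels"][:,:,::-1],(400,300))
c=cv2.resize(d["scene"]["pixels"][120:285,140:300,::-1],(388,400),interpolation=2)
o=np.zeros((600,800,3),np.uint8);o[:300,:400]=a;o[300:,:400]=b;o[:400,400:788]=c
cv2.imwrite("pics/c2.png",cv2.convertScaleAbs(o,alpha=1.5,beta=20))
E
```

```text
(no output)
```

View pics/c2.png

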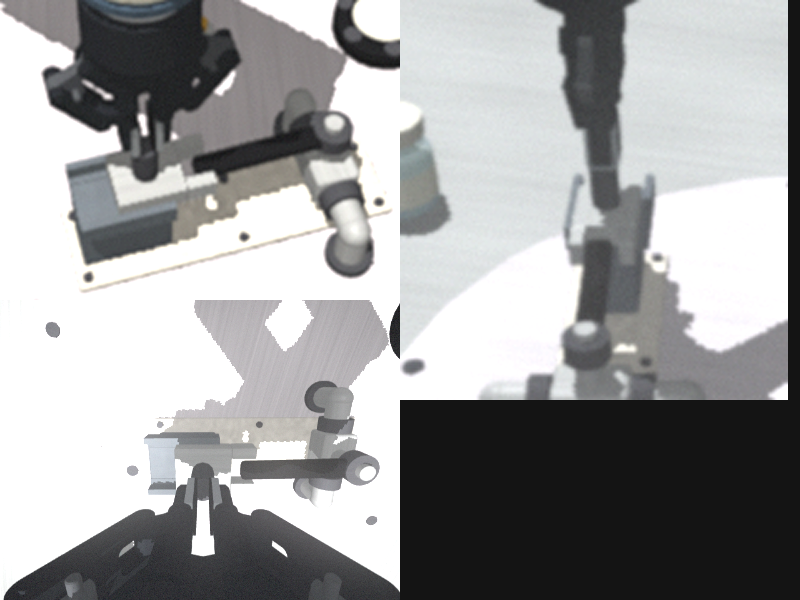

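The knob seems to lie between the pads, with a gap about one knob wide in the wrist view. The reading exactly matches the commanded 10 %, so I command a full close to see whether the fingers stop.

Request:
play_rows(
  moves=[
    [[0,0,0],[0,0,0],0],
    [[0,0,0],[0,0,0],0],
    [[0,0,0],[0,0,0],0],
    [[0,0,0],[0,0,0],0],
    [[0,0,0],[0,0,0],0],
  ],
  squeeze=40,
)

```text
clock: 3.2
eef_pos: [486.8, -185.7, 112.7]
tcp_rot: [-3.142, -0.0, 1.798]
contact_force: [-0.7, 0.0, -0.5]
opening: 0.003
```

```bash
python3 - <<'E'
from rig import *
import cv2,numpy as np,pickle
d={n:grab_frame(n) for n in("side","wrist")}
a=cv2.resize(d["side"]["pixels"][280:360,270:370,::-1],(400,320),interpolation=2)
b=cv2.resize(d["wrist"]["pixels"][200:440,220:420,::-1],(400,480),interpolation=2)
o=np.zeros((480,800,3),np.uint8);o[:320,:400]=a;o[:,400:]=b
cv2.imwrite("pics/c3.png",cv2.convertScaleAbs(o,alpha=1.8,beta=20))
for n in d:
    f=d[n]
    for p in([486,-186,141],[486,-186,107],sense()["eef_pos"]):
        c=f["intrinsics"]@(f["R"]@np.array(p)+f["t"]);print(n,p,c[:2]/c[2])
E
```

```text
side [486, -186, 141] [311.59003304 322.84106324]
side [486, -186, 107] [312.02334692 335.64614874]
side [ 486.77022621 -185.75469626  112.75989341] [312.48162982 333.36738974]
wrist [486, -186, 141] [321.1265191 303.2251191]
wrist [486, -186, 107] [321.69384562 274.29565392]
wrist [ 486.77022621 -185.75469626  112.75989341] [323.08120632 278.37637727]
```

View pics/c3.png

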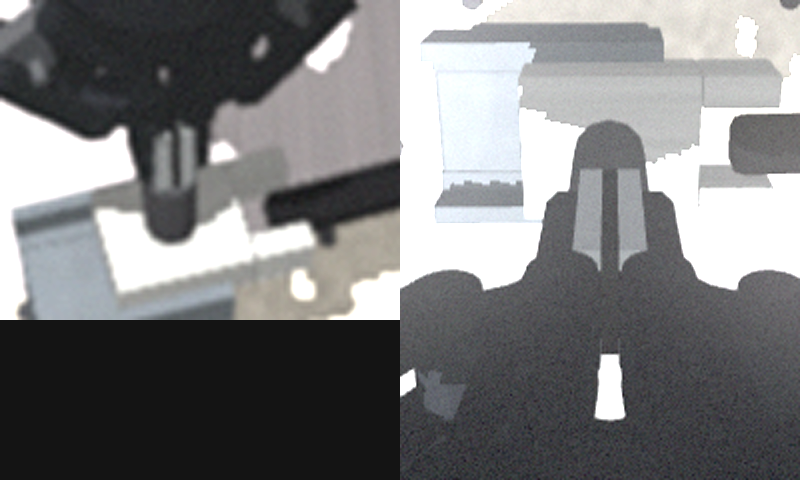

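The fingers shut fully with no force. A single dark rounded body shows just ahead of the pads in both views, so I need to know where the fingertips really are. I check by projecting the tip corners into the first wrist picture, which was taken with the fingers open.

```bash
python3 - <<'E'
import pickle,numpy as np
from scipy.spatial.transform import Rotation as Ro
np.set_printoptions(precision=0,suppress=True)
f=pickle.load(open("w1.pkl","rb"));print(f["intrinsics"][0,0])
T=Ro.from_euler("xyz",[-3.1413,-.0002,1.7958]).as_matrix();o=np.array([485.84,-185.74,202.62])
for z in(-13,-28,-41,-60):
  for x in(-11,11):
    r=[]
    for y in(-42.5,42.5):
      c=f["R"]@(T@[x,y,z]+o)+f["t"];q=f["intrinsics"]@c;r+=[q[:2]/q[2]]
    print(z,x,*r)
for z in(0,-10,-20,-30,-40):
  for x in(-11,0,11):
   c=f["R"]@(T@[x,0,z]+o)+f["t"];q=f["intrinsics"]@c;print("shut",z,x,q[:2]/q[2],q[2])
E
```

```text
340.07806413890603
-13 -11 [241. 308.] [405. 308.]
-13 11 [238. 269.] [408. 269.]
-28 -11 [234. 324.] [412. 323.]
-28 11 [230. 281.] [415. 281.]
-41 -11 [227. 339.] [419. 339.]
-41 11 [222. 294.] [423. 294.]
-60 -11 [213. 368.] [432. 368.]
-60 11 [208. 318.] [437. 317.]
shut 0 -11 [323. 297.] 189.67617543081067
shut 0 0 [323. 278.] 186.41357994112383
shut 0 11 [323. 260.] 183.150984451437
shut -10 -11 [323. 305.] 180.126156393232
shut -10 0 [323. 286.] 176.86356090354516
shut -10 11 [323. 267.] 173.60096541385832
shut -20 -11 [323. 315.] 170.57613735565332
shut -20 0 [323. 295.] 167.3135418659665
shut -20 11 [323. 274.] 164.05094637627968
shut -30 -11 [323. 326.] 161.02611831807468
shut -30 0 [323. 305.] 157.76352282838783
shut -30 11 [323. 283.] 154.500927338701
shut -40 -11 [323. 338.] 151.476099280496
shut -40 0 [323. 316.] 148.21350379080917
shut -40 11 [323. 293.] 144.95090830112233
```

The pictures disagree with the reported TCP. In both views the real fingertips sit about 29 mm behind it, so they closed just above the knob top without touching it. I trust the pictures: open, go 26 mm lower, and grip again while watching where the fingers stop and the force.

Request:
play_rows(
  moves=[
    [[0,0,0],[0,0,0],100],
    [[0,0,0],[0,0,0],100],
    [[0,0,0],[0,0,0],100],
    [[0,0,0],[0,0,0],100],
    [[0,0,0],[0,0,0],100],
    [[0,0,0],[0,0,0],100],
    [[0,0,0],[0,0,0],100],
    [[0,0,0.013],[0,0,0],100],
    [[0,0,0.013],[0,0,0],100],
    [[0,0,0],[0,0,0],10],
    [[0,0,0],[0,0,0],10],
    [[0,0,0],[0,0,0],10],
    [[0,0,0],[0,0,0],10],
    [[0,0,0],[0,0,0],10],
    [[0,0,0],[0,0,0],10],
    [[0,0,0],[0,0,0],10],
    [[0,0,0],[0,0,0],10],
    [[0,0,0],[0,0,0],10],
    [[0,0,0],[0,0,0],10],
  ],
  squeeze=40,
)

```text
clock: 5.2
eef_pos: [487.0, -185.9, 87.2]
tcp_rot: [3.141, 0.0, 1.798]
contact_force: [-1.9, 0.8, 5.7]
opening: 0.219
```

The fingers stopped at 0.22 (about 19 mm), so the knob is gripped. I draw it back along tool -y.

Request:
play_rows(
  moves=[
    [[0,-0.003,0],[0,0,0],10],
    [[0,-0.004,0],[0,0,0],10],
    [[0,-0.004,0],[0,0,0],10],
    [[0,-0.004,0],[0,0,0],10],
    [[0,-0.004,0],[0,0,0],10],
    [[0,-0.004,0],[0,0,0],10],
    [[0,-0.003,0],[0,0,0],10],
    [[0,0,0],[0,0,0],10],
    [[0,0,0],[0,0,0],10],
  ],
)

```text
clock: 6.1
eef_pos: [461.5, -191.9, 87.2]
tcp_rot: [3.141, 0.001, 1.798]
contact_force: [0.6, 1.2, 7.9]
opening: 0.218
```

Request:
play_rows(
  moves=[
    [[0,-0.002,0],[0,0,0],10],
    [[0,-0.002,0],[0,0,0],10],
    [[0,-0.001,0],[0,0,0],10],
    [[0,0,0],[0,0,0],10],
    [[0,0,0],[0,0,0],10],
  ],
)

```text
clock: 6.6
eef_pos: [458.1, -192.8, 87.3]
tcp_rot: [3.138, 0.001, 1.797]
contact_force: [6.3, 3.6, 3.3]
opening: 0.22
```

Request:
play_rows(
  moves=[
    [[0,-0.002,0],[0,0,0],10],
    [[0,0,0],[0,0,0],10],
    [[0,0,0],[0,0,0],10],
  ],
)

```text
clock: 6.9
eef_pos: [458.0, -192.9, 87.3]
tcp_rot: [3.135, 0.001, 1.797]
contact_force: [14.5, 7.1, -4.7]
opening: 0.211
```

The force rises and the tool no longer moves, so the bar is at its stop: 30 mm drawn plus about 5 at the start. I ease off, release, rise, and go to the lever's +y side with the fingers shut.

Request:
play_rows(
  moves=[
    [[0,0.003,0],[0,0,0],10],
    [[0,0,0],[0,0,0],100],
    [[0,0,0],[0,0,0],100],
    [[0,0,0],[0,0,0],100],
    [[0,0,0],[0,0,0],100],
    [[0,0,0],[0,0,0],100],
    [[0,0,0],[0,0,0],100],
    [[0,0,-0.03],[0,0,0],100],
    [[0,0,-0.03],[0,0,0],100],
    [[0.0116,0.0332,0],[0,0,0],0],
    [[0.0116,0.0332,0],[0,0,0],0],
    [[0.0116,0.0332,0],[0,0,0],0],
    [[0,0,0],[0,0,0],0],
    [[0,0,0],[0,0,0],0],
    [[0,0,0],[0,0,0],0],
    [[0,0,0],[0,0,0],0],
    [[0,0,0],[0,0,0],0],
    [[0,0,0],[0,0,0],0],
  ],
)

```text
clock: 8.7
eef_pos: [546.4, -136.6, 146.9]
tcp_rot: [3.142, 0.0, 1.797]
contact_force: [-0.0, 0.2, 0.6]
opening: -0.002
```

```bash
python3 - <<'E'
from rig import *
import cv2,numpy as np,pickle
d={n:grab_frame(n) for n in("side","wrist")}
a=cv2.resize(d["side"]["pixels"][240:400,250:450,::-1],(400,320),interpolation=2)
b=cv2.resize(d["wrist"]["pixels"][:,:,::-1],(400,300))
o=np.zeros((320,800,3),np.uint8);o[:,:400]=a;o[:300,400:]=b
cv2.imwrite("pics/c4.png",cv2.convertScaleAbs(o,alpha=1.5,beta=20))
for n in d:
    f=d[n]
    for p in([457,-193,141],[628,-153,112]):
        c=f["intrinsics"]@(f["R"]@np.array(p)+f["t"]);c=c[:2]/c[2];print(n,p,(c-[250,240])*2 if n=="side" else c*.625+[400,0])
E
```

```text
side [457, -193, 141] [ 81.79569323 175.81133587]
side [628, -153, 112] [313.4384775  142.01023593]
wrist [457, -193, 141] [497.12433337 205.25744554]
wrist [628, -153, 112] [672.11758159 189.89478615]
```

View pics/c4.png

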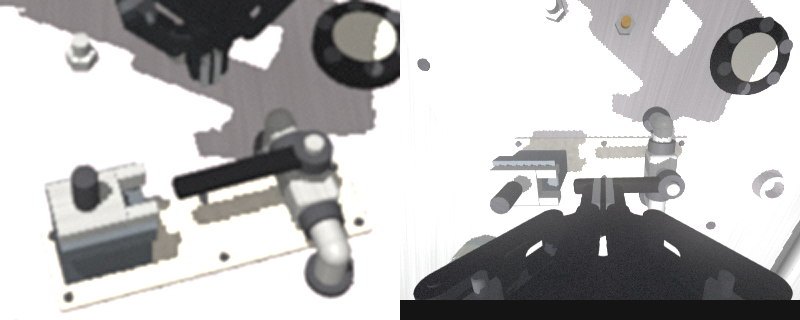

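The bar is fully back (knob at (85,172) in the crop, as predicted) and the fork is clear of the still-shut lever. I descend beside the lever, watching the force.

Request:
play_rows(
  moves=[
    [[0,0,0.03],[0,0,0],0],
    [[0,0,0.03],[0,0,0],0],
    [[0,0,0.015],[0,0,0],0],
    [[0,0,0.01],[0,0,0],0],
    [[0,0,0],[0,0,0],0],
    [[-0.006,0,0],[0,0,0],0],
    [[-0.006,0,0],[0,0,0],0],
    [[-0.006,0,0],[0,0,0],0],
    [[-0.006,0,0],[0,0,0],0],
    [[0,0,0],[0,0,0],0],
  ],
)

```text
clock: 9.8
eef_pos: [552.6, -160.4, 62.3]
tcp_rot: [3.141, 0.0, 1.797]
contact_force: [0.1, 0.5, -0.6]
opening: -0.003
```

```bash
python3 - <<'E'
from rig import *
import cv2,numpy as np,pickle
d={n:grab_frame(n) for n in("side","wrist")}
a=cv2.resize(d["side"]["pixels"][260:380,270:430,::-1],(400,300),interpolation=2)
b=cv2.resize(d["wrist"]["pixels"][180:480,120:520,::-1],(400,300))
o=np.zeros((300,800,3),np.uint8);o[:,:400]=a;o[:300,400:]=b
cv2.imwrite("pics/c5.png",cv2.convertScaleAbs(o,alpha=1.8,beta=25))
E
```

```text
(no output)
```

View pics/c5.png

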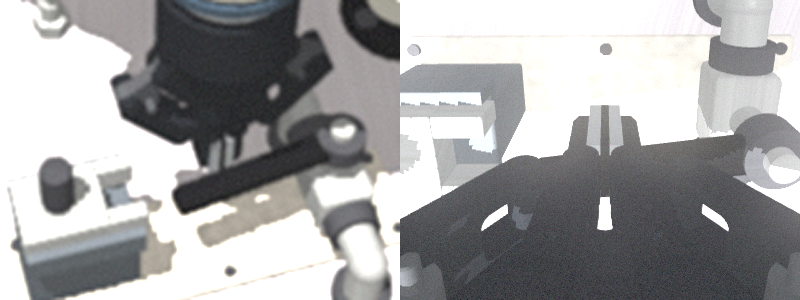

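The shut fingers bear on the lever, which has already turned by about 0.14 rad, and the fork stays clear. I follow the arc at a radius of about 77 mm.

Request:
play_rows(
  moves=[
    [[-0.0077,-0.0006,0],[0,0,0],0],
    [[-0.0078,0.0002,0],[0,0,0],0],
    [[-0.0077,0.001,0],[0,0,0],0],
    [[-0.0076,0.0017,0],[0,0,0],0],
    [[-0.0074,0.0025,0],[0,0,0],0],
    [[-0.0071,0.0032,0],[0,0,0],0],
    [[-0.0067,0.0039,0],[0,0,0],0],
    [[-0.0063,0.0045,0],[0,0,0],0],
    [[-0.0058,0.0051,0],[0,0,0],0],
    [[-0.0053,0.0057,0],[0,0,0],0],
    [[-0.0047,0.0062,0],[0,0,0],0],
    [[-0.004,0.0066,0],[0,0,0],0],
    [[-0.0033,0.007,0],[0,0,0],0],
    [[-0.0026,0.0073,0],[0,0,0],0],
    [[0,0,0],[0,0,0],0],
    [[0,0,0],[0,0,0],0],
  ],
)

```text
clock: 11.5
eef_pos: [623.4, -229.3, 61.2]
tcp_rot: [-3.141, -0.0, 1.798]
contact_force: [-2.4, -0.3, -0.7]
opening: 0.001
```

Request:
play_rows(
  moves=[
    [[0,0.002,0],[0,0,0],0],
    [[0,0.002,0],[0,0,0],0],
    [[0,0.002,0],[0,0,0],0],
    [[0,0,0],[0,0,0],0],
    [[0,0,0],[0,0,0],0],
  ],
)

```text
clock: 12.0
eef_pos: [623.7, -229.1, 60.9]
tcp_rot: [-3.131, -0.002, 1.798]
contact_force: [-21.6, -7.0, 8.1]
opening: -0.003
```

At the open stop: 6 mm commanded, no motion, 22 N. I back off, rise and check.

Request:
play_rows(
  moves=[
    [[0,-0.01,0],[0,0,0],0],
    [[0,-0.01,0],[0,0,0],0],
    [[0,0,0],[0,0,0],0],
    [[0,0,-0.04],[0,0,0],0],
    [[0,0,-0.04],[0,0,0],0],
    [[0,0,-0.04],[0,0,0],0],
    [[-0.04,0,0],[0,0,0],0],
    [[-0.04,0,0],[0,0,0],0],
    [[0,0,0],[0,0,0],0],
    [[0,0,0],[0,0,0],0],
  ],
)

```text
clock: 13.0
eef_pos: [628.6, -310.8, 181.6]
tcp_rot: [3.141, -0.0, 1.796]
contact_force: [-1.2, 0.7, -0.3]
opening: -0.001
```

```bash
python3 - <<'E'
from rig import *
import cv2,numpy as np,pickle
d={n:grab_frame(n) for n in("scene","wrist")}
a=cv2.resize(d["scene"]["pixels"][150:350,120:320,::-1],(400,400),interpolation=2)
b=cv2.resize(d["wrist"]["pixels"][:,:,::-1],(400,300))
o=np.zeros((400,800,3),np.uint8);o[:,:400]=a;o[:300,400:]=b
cv2.imwrite("pics/c6.png",cv2.convertScaleAbs(o,alpha=1.5,beta=20))
E
```

```text
(no output)
```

View pics/c6.png

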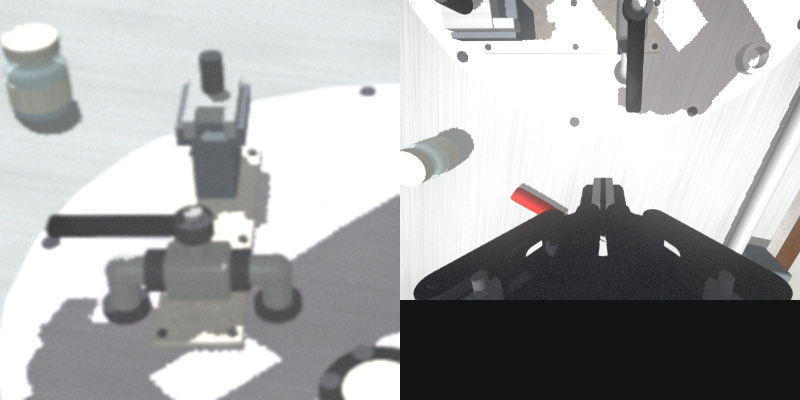

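The lever runs from the stem at crop (193,215) to (50,226), in line with the pipe. The bar is still back, and the arm is clear of everything.

```bash
python3 -c "
from rig import *
print(sign_off())"
```

```text
the job is handed in; nothing more can be done
None
```

The lever valve is open and the job is handed in at about 13 s of the 45 s allowed; `sign_off()` gave no verdict.

- **Lock bar:** I gripped the knob and drew the bar back to its stop. That was 30 mm of pull on top of about 5 mm it was already back, with force rising to about 16 N and no further motion. The last picture shows it still back.
- **Lever:** I swung it with shut fingers until it met its open stop, at about 22 N with no further motion. The last picture shows it in line with the pipe. I did not measure the angle numerically.
- **Clearance:** The arm ended well clear of everything, with about 1 N on the tool.
- **T-handled valve:** I never went near its lock, but I did not re-measure its knob at the end.

**One check disagreed:** the fingertips were about 29 mm farther back than the stated TCP. My first grip therefore closed just above the knob, with no measurable force. I confirmed the offset in the wrist and side views, went lower, and the second grip held.

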